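# Wedge the rocking stirrer

## Task

The magnetic stirrer rocks because its front left foot has lost its rubber pad. Push the wooden wedge over the bench, thin end first, under that bare foot until the foot sits on it and the rocking is gone, without shoving the stirrer along or out of level. Then press down firmly with the fingertips (about a kilo's weight) on the top plate above that foot to prove that it stands firm, and let go; only push and press, pick nothing up, and leave the beaker and the other things standing as they are.

Things in the scene. Friction and masses are not known exactly. Their poses are not given: they have to be found in the camera images.
- stirrer: White bench magnetic stirrer, loose, 3 to 4 kg, 190 (x) by 170 (y) by 84 mm high. Origin on the bench plane under its middle; x points to its back (away from the sloping panel with two black knobs), y to its left, z up. Case x -100 to 90, y -85 to 85 mm, 18 to 76 mm above the bench. Feet at x = +-78, y = +-70 mm; it stands level on the three with rubber pads, the front left one is bare.
- bare_foot: Bare steel foot of the stirrer, front left (x = -78, y = +70 mm on it): a stud 16 mm across with a hemispherical end, fixed to the case. Origin at its lowest point, 7 mm above the bench when level. It lies 15 mm inside the case's left face and 22 mm inside its front face; the wedge can come from the left or the front. Pressing this corner with 4 N rocks the unwedged stirrer by up to 0.07 rad.
- foot_tip (a point): The lowest point of the bare foot, same place as the origin of bare_foot.
- press_spot (a point): Point to press down on for the test: on the aluminium top plate (84 mm above the bench), near its front left corner, at x = -60, y = 68 mm on the stirrer. The plate spans x -72 to 88, y -80 to 80 mm.
- wedge: Loose wooden wedge, 110 (x) by 40 (y) mm, 0.07 to 0.13 kg. Origin at the middle of its underside; x points from the upright heel face (x = -55 mm, 20 mm high) to the thin end (x = +55, 3 mm high). The top slopes evenly and is 7 mm high at x = +29 mm. Pushing it takes about 1 N; when the foot bears on it this rises steeply to 5 N and more; at some 20 N the whole stirrer slides along.
- wedge_slope (a point): Middle of the wedge's sloping top face (11.5 mm above its underside); x points down the slope to the thin end, z square out of the slope.
- beaker: Glass beaker, 74 by 80 by 94 mm, standing near the middle of the stirrer's plate. Origin at the middle of its underside.
- petri_dish: Closed petri dish, 61 mm across and 14 mm high, on the bench in front of the stirrer. Origin at the middle of its underside.
- spatula: Spatula with a wooden grip, 187 mm long, lying at the front of the bench. Origin at the middle of its underside, y along it.
- small_flask: Small stoppered conical flask, 51 mm across and 94 mm high, on the bench to the left of the stirrer. Origin at the middle of its underside.
- timer: Bench timer standing on edge, 20 by 64 by 62 mm, at the right of the stirrer's front. Origin at the middle of its underside.
Not all that is in view belongs to the job. What is shaped like the beaker but red is not meant.

How it is judged:
On the way, in this order (a step that is already met when the one before it is completed fails the run):
1. the wedge is under the bare foot: the foot's lowest point is less than 1.5 mm off the slope of the wedge and at least 3 mm inside its sides and ends, with the stirrer level within 0.014 rad (z of foot_tip in the frame of wedge_slope below 0.0015 m and x of foot_tip in the frame of wedge_slope between -0.052 and 0.052 m and y of foot_tip in the frame of wedge_slope between -0.017 and 0.017 m and angle between stirrer's own z axis and vertical below 0.014 rad), for 0.2 s.
2. the fingers press down on the stirrer with more than 5 N, within 60 mm of the press spot, for 0.3 s; it stays level within 0.014 rad and the foot bears on the wedge with more than 1.5 N (contact force between the fingers and stirrer above 5 N and horizontal distance between the grasp point and press_spot below 0.06 m and height (world z) of the grasp point above 0.085 m and contact force between bare_foot and wedge above 1.5 N and angle between stirrer's own z axis and vertical below 0.014 rad), for 0.3 s.
At the end, for the whole second after the job is handed in: The wedge lies flat on the bench under the bare foot, whose lowest point is within 1.5 mm of the slope and at least 3 mm inside its edges; the stirrer stands within 8 mm of where it stood, level within 0.014 rad, with the beaker upright on its plate, and all is at rest (all of step 1 and height (world z) of wedge below 0.004 m and angle between each of wedge, beaker's own z axis and vertical below 0.05 rad and z of beaker in the frame of stirrer above 0.08 m and linear speed of each of stirrer, wedge, beaker below 0.01 m/s and distance of stirrer from where it was at the start of the episode below 0.008 m); the robot touches nothing.
It fails at once if the wedge is lifted or tipped off the bench (over 12 mm or 0.25 rad) (height (world z) of wedge above 0.012 m or angle between wedge's own z axis and vertical above 0.25 rad).
It fails at once if the stirrer is shifted by more than 8 mm or tipped by more than 0.12 rad (distance of stirrer from where it was at the start of the episode above 0.008 m or angle between stirrer's own z axis and vertical above 0.12 rad).
It fails at once if the beaker slides more than 25 mm or tips (distance of beaker from where it was at the start of the episode above 0.025 m or angle between beaker's own z axis and vertical above 0.2 rad).
It fails at once if a bystander is moved by more than 30 mm (distance of any of petri_dish, spatula, small_flask, timer from where it was at the start of the episode above 0.03 m).
It also fails if it takes over 61 s, if anything falls off the work surface, if the arm or the gripper's body presses on something with over 40 N, if the wrist force passes 120 N, or if a joint passes its speed limit or range.

## Robot

A 6-joint arm with a two-finger parallel gripper is mounted at the origin on a cart in front of the work surface, level with it; the furniture and walls round the work are solid. World frame = base frame: x ahead of the robot, y to its left, z up, the work surface at z = 0. Lengths are in m, angles in rad, forces in N, time in s.
With the tool pointing down it reaches from about 0.35 to 0.975 m from the base axis. Payload 4.9 kg.
Tool frame: the origin (TCP) lies at the very end of the fingers, on their centre line; the grasp point (between the pads) lies 19 mm behind it (manip.tcp_to_grasp is the distance from the TCP to the grasp point, in m); z points along the fingers, y is the direction in which the jaws open and shut (so a half turn about z gives the same grasp; the last joint's range is limited). The gripper opens to 85 mm and grips with 20 to 120 N. Pads are 22 mm wide; open, the fingers measure 114 mm over their backs; the gripper's body (76 mm by 85 mm) begins 54 mm behind the grasp point. The pads swing forward as they close: fully open they stand 13 mm farther back than shut.
Start: joints at [-1.442, 0.053, 1.613, -0, 1.476, -0.119], TCP at [0.153, -0.606, 0.231] pointing down, gripper open.
Joint ranges: [-3.01, 3.01], [-1.01, 2.22], [0.06, 2.58], [-1.02, 4.17], [0.09, 2.62], [-3.14, 3.14]. Speed limits (rad/s): [2.57, 2.57, 3.14, 3.14, 3.14, 3.14].

## Interface

Orientations are given as a unit quaternion [w, x, y, z].
In Python, from plant import sensors, cams, job, finder, manip gives the robot as it stands.
- The arm moves only by the shell command python3 -m pendant 'ROWS'. ROWS is JSON, a list of rows, each an object of numbers: "wx", "wy", "wz": the turn, a rotation vector about the tool's x, y, z in degrees; "dx", "dy", "dz": the shift along the tool's x, y, z in m; "hand": the gripper's target within -1 to 1 (fully open at 1, half-way at 0, shut at -1). A call has 1 to 20 rows; each row is the pose to reach, as a shift and turn from the pose commanded when the call began, along the tool's axes at that moment; what a row does not reach only later rows make up. A row lasts 1/12 s, in which the tool goes at most 41.7 mm and 7.16 degrees, less where a joint would pass 70% of its speed; a pose out of reach is approached as far as the arm can. A call with a gripper value outside its range is refused whole. The fingers move at their own pace and stop on an object; the grip force is fixed at half the most. Time passes only in rows, so rows that repeat a pose let the fingers close. It gives the time, the measured TCP pose, the force and the opening at its end, in the units of the state.
- sensors.state(): the state, without advancing time (a new reading comes with each control period).
- cams.grab_frame(name): name is "side" or "top" or "wrist"; returns (picture, depth): 480x640x3 uint8, red, green, blue; 480x640 float32, m along the optical axis (not along the pixel's ray), 0 where there is no reading.
- cams.calibration(name): a dict with "fov_y" (degrees; the focal length in pixels is half the picture's height over the tangent of half this angle, whatever the lens; pixels are square), "cx", "cy" (the principal point, pixels), "k1" (the pictures are not rectified: a ray, as slopes to the right and down, at radius r is drawn at 1 + k1 r^2 times it, then the intrinsics apply), "pose" (4x4, takes a point from camera to world coordinates); the wrist camera has in their place "hand_eye" (4x4, takes a point from camera to tool coordinates, whose origin is the TCP and whose axes are the flange's). Camera axes: x right, y down, z forward; pixel columns grow to the right and rows downward; lengths in m; the calibration is good to about 2 mm. A picture is of the moment at which its call begins: read the wrist's pose just before it. calibration takes no time and is no camera call.
- job.job_done(): hands the job in, once; it reports no verdict.
Trained networks look in the newest picture that a camera, given by its name, has taken for a name from the list of things; names that differ only in an ending like _2 or _b are one class to them, and where a whole thing is asked for, a point or a joint stands for the part that bears it (a point fixed in the world has none). Each returns a list of dicts, best first, with "score" (0 to 1); they miss things now and then, are a little off and sometimes report something else, mostly with a low value. They report only what shows in the picture. A call takes as long as a camera call. They do not tell look-alikes from the thing itself.
- finder.look_for(camera, thing): "position" ([x, y, z] in m, in world coordinates, good to about 4 mm: the middle of the surface that is visible of it).
The state is a dict: "time": time; "joint_pos": joint angles; "joint_vel": joint speeds; "joint_efforts": joint torques, N m; "tool_pos": TCP position; "tool_rot": TCP orientation; "contact_force": force on the tool from outside, world axes, zero at the start; "ft_torque": the same for the moment, N m; "gripper_width": opening from 0.0 (shut) to 1.0 (fully open).
Only numpy, scipy, OpenCV 4.12 (cv2) and the standard library are available. Lean on these libraries where they do the work, as an engineer would, in place of code of your own. Each camera call takes 0.05 s, during which the arm holds its last target. There are 200 camera calls.

## Working session

There is one attempt and no reset: what is moved stays moved. The work goes in short steps, Python scripts to look and compute and a shell command to move; the robot and the scene stay as the last step left them, time stands still between calls to the robot, and variables do not carry over. Pictures are saved under pics/ and viewed, about 8 in all and at most 12, crops included, and the job is handed in when it is done.

```bash
mkdir -p pics; ls
cat > h.py <<'E'
import numpy as np, cv2
from plant import sensors, cams, job, finder, manip
from scipy.spatial.transform import Rotation as R
def tool():
    s=sensors.state(); T=np.eye(4); q=s["tool_rot"]
    T[:3,:3]=R.from_quat([q[1],q[2],q[3],q[0]]).as_matrix(); T[:3,3]=s["tool_pos"]; return T
def grab(name,fn=None):
    T=tool(); im,d=cams.grab_frame(name); c=cams.calibration(name)
    P=np.array(c["pose"]) if "pose" in c else T@np.array(c["hand_eye"])
    if fn: cv2.imwrite(fn,im[:,:,::-1])
    return im,d,c,P
def K(c):
    f=240/np.tan(np.radians(c["fov_y"])/2)
    return np.array([[f,0,c["cx"]],[0,f,c["cy"]],[0,0,1]]),np.array([c["k1"],0,0,0,0.])
def cloud(d,c,P):
    k,D=K(c); v,u=np.mgrid[:480,:640]
    s=cv2.undistortPointsIter(np.stack([u,v],-1).reshape(-1,1,2).astype(float),k,D,None,None,(3,30,1e-9)).reshape(480,640,2)
    X=np.dstack([s*d[...,None],d]); W=X@P[:3,:3].T+P[:3,3]; W[d==0]=np.nan; return W
def onplane(u,v,z,c,P):
    k,D=K(c); s=cv2.undistortPointsIter(np.array([[[u,v]]],float),k,D,None,None,(3,30,1e-9))[0,0]
    r=P[:3,:3]@np.array([s[0],s[1],1]); return P[:3,3]+r*(z-P[2,3])/r[2]
def proj(X,c,P):
    k,D=K(c); Y=(np.atleast_2d(X)-P[:3,3])@P[:3,:3]
    return cv2.projectPoints(Y,np.zeros(3),np.zeros(3),k,D)[0].reshape(-1,2)
E
python3 - <<'E'
from h import *
for n in ["top","side"]:
    im,d,c,P=grab(n,f"pics/{n}0.png"); print(n,P[:3,3].round(3),c["fov_y"])
    for t in ["stirrer","wedge","bare_foot","press_spot","beaker","petri_dish","spatula","small_flask","timer"]:
        r=finder.look_for(n,t); print(t,[(np.round(x["position"],3).tolist(),round(x["score"],2)) for x in r[:2]])
print(sensors.state()); print(manip.tcp_to_grasp)
E
```

```text
pics
top [0.37  0.136 1.309] 48.075347049513034
stirrer [([0.598, 0.235, 0.085], 0.7)]
wedge [([0.431, 0.265, 0.011], 0.79)]
bare_foot [([0.598, 0.239, 0.088], 0.49)]
press_spot [([0.598, 0.24, 0.086], 0.66)]
beaker [([0.823, 0.196, 0.04], 0.71), ([0.652, 0.239, 0.115], 0.56)]
petri_dish [([0.416, -0.013, 0.012], 0.66)]
spatula [([0.369, -0.004, 0.007], 0.76)]
small_flask [([0.607, 0.416, 0.035], 0.69), ([0.429, 0.262, 0.009], 0.35)]
timer [([0.435, -0.183, 0.059], 0.72)]
side [-0.025  1.077  0.951] 44.03105252862673
stirrer [([0.59, 0.286, 0.074], 0.84)]
wedge [([0.441, -0.18, 0.042], 0.74), ([0.418, 0.272, 0.006], 0.67)]
bare_foot []
press_spot [([0.592, 0.286, 0.074], 0.58)]
beaker [([0.635, 0.244, 0.146], 0.96), ([0.44, -0.178, 0.039], 0.15)]
petri_dish [([0.408, -0.013, 0.014], 0.72), ([0.59, 0.286, 0.076], 0.39)]
spatula [([0.36, 0.01, 0.004], 0.57), ([0.417, 0.272, 0.013], 0.52)]
small_flask [([0.6, 0.431, 0.035], 0.71), ([0.438, -0.18, 0.043], 0.51)]
timer [([0.438, -0.179, 0.039], 0.77)]
{'time': 1.0, 'joint_pos': array([-1.44196109e+00,  5.26639167e-02,  1.61289414e+00, -6.69819339e-06,
        1.47595789e+00, -1.19022332e-01]), 'joint_vel': array([-4.81585349e-05, -9.88879717e-04,  1.53517960e-03,  1.60200703e-03,
        1.72190934e-03, -2.02880141e-04]), 'joint_efforts': array([-1.23441892e-03, -3.93691599e+01, -3.70473325e+01, -1.82587182e-04,
        5.28162873e-04, -7.00220809e-06]), 'tool_pos': array([ 0.15331419, -0.60589938,  0.23132947]), 'tool_rot': array([ 3.83684581e-05,  9.92330611e-01,  1.23612119e-01, -3.14584428e-06]), 'contact_force': array([-0.94376866, -0.1744205 , -0.56324491]), 'ft_torque': array([ 0.01498578,  0.0022551 , -0.03271353]), 'gripper_width': 1.003462155155347}
0.0187
```

View top.

View pics/top0.png

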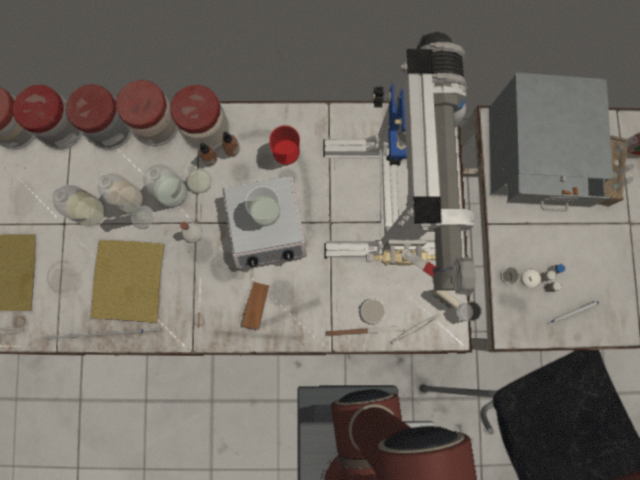

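View pics/side0.png

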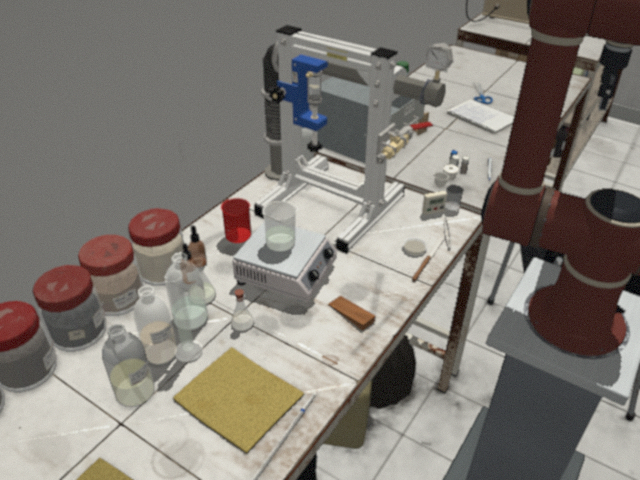

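```bash
python3 - <<'E'
from h import *
import warnings; warnings.filterwarnings("ignore")
for n in ["top","side"]:
    im,d,c,P=grab(n); W=cloud(d,c,P); x,y,z=W[...,0],W[...,1],W[...,2]
    bench=(x>.35)&(x<.4)&(y>.1)&(y<.35); print(n,"bench z",np.nanmedian(z[bench]))
    hsv=cv2.cvtColor(im,cv2.COLOR_RGB2HSV)
    m=(x>.45)&(x<.75)&(y>.1)&(y<.38)&(abs(z-.084)<.006)
    _,L,st,_=cv2.connectedComponentsWithStats(m.astype(np.uint8)); i=1+st[1:,4].argmax()
    p=W[L==i][:,:2].astype(np.float32); r=cv2.minAreaRect(p); print("plate",r,cv2.boxPoints(r).round(4).tolist(),len(p),np.median(W[L==i][:,2]))
    m=(x>.33)&(x<.5)&(y>.2)&(y<.33)&(hsv[...,1]>90)&(z<.03)
    p=W[m]; r=cv2.minAreaRect(p[:,:2].astype(np.float32)); print("wedge",r,cv2.boxPoints(r).round(4).tolist(),len(p))
    A=np.c_[p[:,:2]-p[:,:2].mean(0),np.ones(len(p))]; print("slope",np.linalg.lstsq(A,p[:,2],rcond=None)[0])
    m=(x>.3)&(x<1)&(y>-.5)&(y<.1)&(z>.1)
    g=W[m]; 
    if len(g): print("tall", [ (lo,g[(g[:,2]>lo)&(g[:,2]<lo+.1)].min(0).round(2).tolist(),g[(g[:,2]>lo)&(g[:,2]<lo+.1)].max(0).round(2).tolist()) for lo in (.1,.2,.3,.4,.5) if ((g[:,2]>lo)&(g[:,2]<lo+.1)).any()])
E
python3 - <<'E'
import cv2
a=cv2.imread("pics/top0.png")[150:350,170:320]; b=cv2.imread("pics/side0.png")[200:350,220:400]
import numpy as np
a=cv2.resize(a,None,fx=2.5,fy=2.5,interpolation=cv2.INTER_CUBIC);b=cv2.resize(b,None,fx=2.2,fy=2.2,interpolation=cv2.INTER_CUBIC)
o=np.zeros((500,780,3),np.uint8);o[:500,:375]=a;o[:330,380:776]=b;cv2.imwrite("pics/crop0.png",o)
E
```

```text
top bench z 2.9023965562147147e-05
plate ((0.6361697912216187, 0.24167877435684204), (0.16703733801841736, 0.168007954955101), 9.549101829528809) [[0.539900004863739, 0.310699999332428], [0.5677000284194946, 0.14499999582767487], [0.7325000166893005, 0.17270000278949738], [0.7045999765396118, 0.3384000062942505]] 3565 0.08401036590755884
wedge ((0.430541068315506, 0.26429885625839233), (0.040206026285886765, 0.1073489859700203), 77.4594955444336) [[0.37380000948905945, 0.2563000023365021], [0.47859999537467957, 0.2329999953508377], [0.48730000853538513, 0.27230000495910645], [0.3824999928474426, 0.2955999970436096]] 724
slope [-0.14473242  0.03740084  0.01152718]
tall [(0.1, [0.55, -0.5, 0.1], [0.98, 0.1, 0.2]), (0.2, [0.47, -0.5, 0.2], [0.98, 0.1, 0.3]), (0.3, [0.44, -0.5, 0.3], [0.98, 0.1, 0.4]), (0.4, [0.42, -0.5, 0.4], [0.98, 0.1, 0.5])]
side bench z -2.4088428213664415e-05
plate ((0.6354562640190125, 0.24506238102912903), (0.1647769957780838, 0.17000071704387665), 8.577110290527344) [[0.5412999987602234, 0.31679999828338623], [0.5666999816894531, 0.14869999885559082], [0.7296000123023987, 0.17329999804496765], [0.704200029373169, 0.34139999747276306]] 2407 0.08434922653161414
wedge ((0.428310364484787, 0.2656543254852295), (0.0412403829395771, 0.11014916002750397), 76.5427017211914) [[0.3698999881744385, 0.25839999318122864], [0.4771000146865845, 0.23280000686645508], [0.48669999837875366, 0.2728999853134155], [0.37950000166893005, 0.2985000014305115]] 687
slope [-0.13595065 -0.06255047  0.01193409]
tall [(0.1, [0.54, -0.5, 0.1], [0.98, 0.1, 0.2]), (0.2, [0.45, -0.5, 0.2], [0.98, 0.1, 0.3]), (0.3, [0.44, -0.5, 0.3], [0.98, 0.1, 0.4]), (0.4, [0.42, -0.49, 0.4], [0.98, 0.1, 0.5]), (0.5, [0.97, -0.1, 0.5], [0.98, 0.1, 0.55])]
```

View pics/crop0.png

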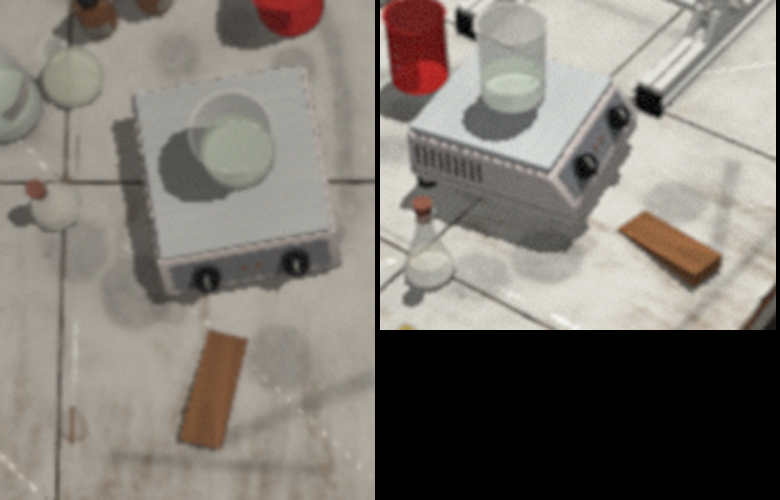

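Run:
```python
from h import *
import warnings; warnings.filterwarnings("ignore")
a=[]
for n in ["top","side"]:
    im,d,c,P=grab(n); a.append(cloud(d,c,P).reshape(-1,3))
W=np.vstack(a); W=W[(W[:,0]>.27)&(W[:,0]<.8)]
for lo,hi in ((.03,.1),(.1,.2),(.2,.3),(.3,.4),(.4,.6)):
    print(lo,[(round(yy,2),round(np.sort(q)[2],2)) for yy in np.arange(-.5,.15,.05) if len(q:=W[(W[:,2]>lo)&(W[:,2]<hi)&(W[:,1]>yy)&(W[:,1]<yy+.05),0])>4])
T=tool();print(R.from_matrix(T[:3,:3]).as_euler('zyx',degrees=True))
```

```text
0.03 [(np.float64(-0.5), np.float64(0.46)), (np.float64(-0.45), np.float64(0.49)), (np.float64(-0.4), np.float64(0.66)), (np.float64(-0.35), np.float64(0.67)), (np.float64(-0.3), np.float64(0.39)), (np.float64(-0.25), np.float64(0.39)), (np.float64(-0.2), np.float64(0.42)), (np.float64(-0.15), np.float64(0.54)), (np.float64(-0.1), np.float64(0.53)), (np.float64(-0.05), np.float64(0.54)), (np.float64(-0.0), np.float64(0.54)), (np.float64(0.05), np.float64(0.54)), (np.float64(0.1), np.float64(0.54))]
0.1 [(np.float64(-0.5), np.float64(0.64)), (np.float64(-0.45), np.float64(0.64)), (np.float64(-0.4), np.float64(0.66)), (np.float64(-0.35), np.float64(0.66)), (np.float64(-0.1), np.float64(0.54)), (np.float64(-0.05), np.float64(0.54))]
0.2 [(np.float64(-0.15), np.float64(0.45)), (np.float64(-0.1), np.float64(0.47)), (np.float64(-0.05), np.float64(0.5)), (np.float64(-0.0), np.float64(0.5))]
0.3 [(np.float64(-0.2), np.float64(0.55)), (np.float64(-0.15), np.float64(0.44)), (np.float64(-0.1), np.float64(0.44)), (np.float64(-0.05), np.float64(0.54))]
0.4 [(np.float64(-0.2), np.float64(0.56)), (np.float64(-0.15), np.float64(0.42)), (np.float64(-0.1), np.float64(0.42)), (np.float64(-0.05), np.float64(0.53))]
[-1.42002662e+01  3.05563624e-04  1.79999288e+02]
```

```bash
python3 -m pendant '[{"dx":0.145,"dy":-0.176,"hand":-1},{"dx":0.145,"dy":-0.176,"hand":-1},{"dx":0.145,"dy":-0.176,"hand":-1},{"dx":0.145,"dy":-0.176,"hand":-1},{"dx":0.145,"dy":-0.176,"hand":-1},{"dx":0.145,"dy":-0.176,"hand":-1},{"dx":0.262,"dy":-0.353,"hand":-1},{"dx":0.262,"dy":-0.353,"hand":-1},{"dx":0.262,"dy":-0.353,"hand":-1},{"dx":0.262,"dy":-0.353,"hand":-1},{"dx":0.262,"dy":-0.353,"hand":-1},{"dx":0.262,"dy":-0.353,"hand":-1},{"dx":0.308,"dy":-0.496,"hand":-1},{"dx":0.308,"dy":-0.496,"hand":-1},{"dx":0.308,"dy":-0.496,"hand":-1},{"dx":0.308,"dy":-0.496,"hand":-1},{"dx":0.308,"dy":-0.496,"hand":-1}]'
```

```text
invalid input
```

```bash
python3 -m pendant '[{"wx":0,"wy":0,"wz":0,"dx":0.145,"dy":-0.176,"dz":0,"hand":-1},{"wx":0,"wy":0,"wz":0,"dx":0.145,"dy":-0.176,"dz":0,"hand":-1},{"wx":0,"wy":0,"wz":0,"dx":0.145,"dy":-0.176,"dz":0,"hand":-1},{"wx":0,"wy":0,"wz":0,"dx":0.145,"dy":-0.176,"dz":0,"hand":-1},{"wx":0,"wy":0,"wz":0,"dx":0.145,"dy":-0.176,"dz":0,"hand":-1},{"wx":0,"wy":0,"wz":0,"dx":0.145,"dy":-0.176,"dz":0,"hand":-1},{"wx":0,"wy":0,"wz":0,"dx":0.262,"dy":-0.353,"dz":0,"hand":-1},{"wx":0,"wy":0,"wz":0,"dx":0.262,"dy":-0.353,"dz":0,"hand":-1},{"wx":0,"wy":0,"wz":0,"dx":0.262,"dy":-0.353,"dz":0,"hand":-1},{"wx":0,"wy":0,"wz":0,"dx":0.262,"dy":-0.353,"dz":0,"hand":-1},{"wx":0,"wy":0,"wz":0,"dx":0.262,"dy":-0.353,"dz":0,"hand":-1},{"wx":0,"wy":0,"wz":0,"dx":0.262,"dy":-0.353,"dz":0,"hand":-1},{"wx":0,"wy":0,"wz":0,"dx":0.308,"dy":-0.496,"dz":0,"hand":-1},{"wx":0,"wy":0,"wz":0,"dx":0.308,"dy":-0.496,"dz":0,"hand":-1},{"wx":0,"wy":0,"wz":0,"dx":0.308,"dy":-0.496,"dz":0,"hand":-1},{"wx":0,"wy":0,"wz":0,"dx":0.308,"dy":-0.496,"dz":0,"hand":-1},{"wx":0,"wy":0,"wz":0,"dx":0.308,"dy":-0.496,"dz":0,"hand":-1}]'
```

```text
time: 2.62
tool_pos: [0.3304, -0.0464, 0.2316]
tool_rot: [-0.0, 0.992, 0.127, 0.001]
contact_force: [0.7, -1.0, 0.3]
gripper_width: -0.001
```

```bash
python3 -m pendant '[{"wx":0,"wy":0,"wz":-7,"dx":0.066,"dy":-0.138,"dz":0,"hand":-1},{"wx":0,"wy":0,"wz":-14,"dx":0.066,"dy":-0.138,"dz":0,"hand":-1},{"wx":0,"wy":0,"wz":-21,"dx":0.066,"dy":-0.138,"dz":0,"hand":-1},{"wx":0,"wy":0,"wz":-28,"dx":0.066,"dy":-0.138,"dz":0,"hand":-1},{"wx":0,"wy":0,"wz":-35,"dx":0.14,"dy":-0.248,"dz":0.03,"hand":-1},{"wx":0,"wy":0,"wz":-42,"dx":0.14,"dy":-0.248,"dz":0.03,"hand":-1},{"wx":0,"wy":0,"wz":-49,"dx":0.14,"dy":-0.248,"dz":0.03,"hand":-1},{"wx":0,"wy":0,"wz":-56,"dx":0.14,"dy":-0.248,"dz":0.03,"hand":-1},{"wx":0,"wy":0,"wz":-63,"dx":0.14,"dy":-0.248,"dz":0.03,"hand":-1},{"wx":0,"wy":0,"wz":-63,"dx":0.14,"dy":-0.248,"dz":0.03,"hand":-1},{"wx":0,"wy":0,"wz":-63,"dx":0.14,"dy":-0.248,"dz":0.03,"hand":-1}]'
cat > w.py <<'E'
from h import *
import sys
im,d,c,P=grab("wrist",sys.argv[1]); W=cloud(d,c,P); x,y,z=W[...,0],W[...,1],W[...,2]
hsv=cv2.cvtColor(im,cv2.COLOR_RGB2HSV)
m=(hsv[...,1]>90)&(hsv[...,0]<25)&(z<.04)&(z>-.02)&(x>.3)&(x<.7)&(y>.15)&(y<.4)
_,L,st,_=cv2.connectedComponentsWithStats(m.astype(np.uint8)); i=1+st[1:,4].argmax(); p=W[L==i]
r=cv2.minAreaRect(p[:,:2].astype(np.float32)); print("wedge",np.round(r[0],4),np.round(r[1],4),r[2],cv2.boxPoints(r).round(4).tolist())
print("bench z",np.nanmedian(z[(abs(z)<.02)&~m]))
T=tool(); print("tcp",T[:3,3].round(4),"psi",np.degrees(np.arctan2(T[1,0],T[0,0])).round(2), sensors.state()["time"])
E
python3 w.py pics/w1.png
```

```text
time: 3.53
tool_pos: [0.4057, 0.2246, 0.2011]
tool_rot: [0.0, 0.783, 0.622, -0.0]
contact_force: [0.5, -0.3, -0.9]
gripper_width: -0.0
wedge [0.4293 0.2648] [0.0422 0.1099] 76.83695983886719 [[0.3709999918937683, 0.25679999589920044], [0.4779999852180481, 0.23180000483989716], [0.4875999987125397, 0.2728999853134155], [0.3806000053882599, 0.29789999127388]]
bench z 0.0001677969946341784
tcp [0.4057 0.2244 0.2014] psi 76.96 3.5833
```

View pics/w1.png

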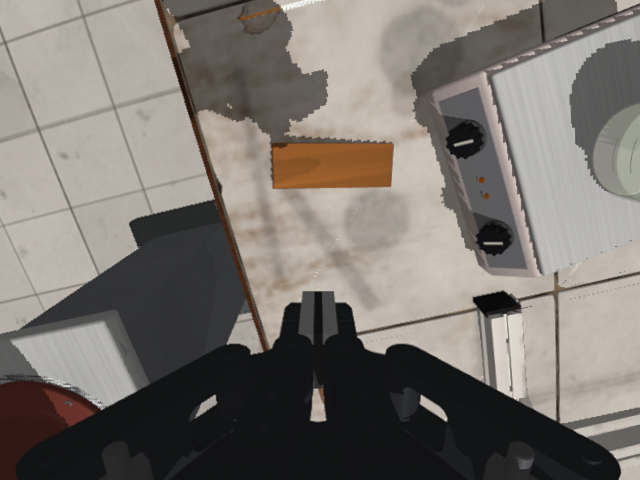

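```bash
python3 -m pendant '[{"wx":0,"wy":0,"wz":0,"dx":0,"dy":0,"dz":0.196,"hand":-1},{"wx":0,"wy":0,"wz":0,"dx":0,"dy":0,"dz":0.196,"hand":-1},{"wx":0,"wy":0,"wz":0,"dx":0,"dy":0,"dz":0.196,"hand":-1},{"wx":0,"wy":0,"wz":0,"dx":0,"dy":0,"dz":0.196,"hand":-1},{"wx":0,"wy":0,"wz":0,"dx":0,"dy":0,"dz":0.196,"hand":-1},{"wx":0,"wy":0,"wz":0,"dx":0,"dy":0,"dz":0.196,"hand":-1}]'
python3 -m pendant '[{"wx":0,"wy":0,"wz":0,"dx":0.007,"dy":0,"dz":0,"hand":-1},{"wx":0,"wy":0,"wz":0,"dx":0.013,"dy":0,"dz":0,"hand":-1},{"wx":0,"wy":0,"wz":-3,"dx":0.015,"dy":0.001,"dz":0,"hand":-1},{"wx":0,"wy":0,"wz":-6,"dx":0.017,"dy":0.002,"dz":0,"hand":-1},{"wx":0,"wy":0,"wz":-9,"dx":0.019,"dy":0.0025,"dz":0,"hand":-1},{"wx":0,"wy":0,"wz":-12,"dx":0.021,"dy":0.003,"dz":0,"hand":-1},{"wx":0,"wy":0,"wz":-15,"dx":0.023,"dy":0.004,"dz":0,"hand":-1},{"wx":0,"wy":0,"wz":-18,"dx":0.026,"dy":0.005,"dz":0,"hand":-1},{"wx":0,"wy":0,"wz":-22,"dx":0.030,"dy":0.006,"dz":0,"hand":-1},{"wx":0,"wy":0,"wz":-22,"dx":0.030,"dy":0.006,"dz":0,"hand":-1},{"wx":0,"wy":0,"wz":-22,"dx":0.015,"dy":0.006,"dz":0,"hand":-1},{"wx":0,"wy":0,"wz":-22,"dx":-0.005,"dy":0.006,"dz":0,"hand":-1},{"wx":0,"wy":0,"wz":-22,"dx":-0.005,"dy":0.006,"dz":-0.04,"hand":-1},{"wx":0,"wy":0,"wz":-22,"dx":-0.005,"dy":0.006,"dz":-0.08,"hand":-1},{"wx":0,"wy":0,"wz":-22,"dx":-0.005,"dy":0.006,"dz":-0.12,"hand":-1},{"wx":0,"wy":0,"wz":-22,"dx":-0.005,"dy":0.006,"dz":-0.12,"hand":-1}]'
python3 w.py pics/w2.png
```

```text
time: 4.08
tool_pos: [0.4045, 0.2239, 0.0027]
tool_rot: [-0.0, 0.783, 0.622, -0.001]
contact_force: [-0.1, -0.0, 0.1]
gripper_width: 0.001
time: 5.42
tool_pos: [0.4156, 0.2211, 0.1359]
tool_rot: [0.005, 0.649, 0.761, 0.008]
contact_force: [1.2, -1.0, 1.3]
gripper_width: -0.001
wedge [0.435  0.2858] [0.0407 0.1098] 78.72308349609375 [[0.37720000743865967, 0.2766000032424927], [0.4848000109195709, 0.2551000118255615], [0.4927999973297119, 0.29499998688697815], [0.38510000705718994, 0.3165000081062317]]
bench z 0.00011764777114275926
tcp [0.414  0.2205 0.1324] psi 99.06 5.4667
```

```bash
python3 -m pendant '[{"wx":0,"wy":0,"wz":0,"dx":0.0088,"dy":0.031,"dz":0.03,"hand":-1},{"wx":0,"wy":0,"wz":0,"dx":0.0088,"dy":0.031,"dz":0.06,"hand":-1},{"wx":0,"wy":0,"wz":0,"dx":0.0088,"dy":0.031,"dz":0.09,"hand":-1},{"wx":0,"wy":0,"wz":0,"dx":0.0088,"dy":0.031,"dz":0.11,"hand":-1},{"wx":0,"wy":0,"wz":0,"dx":0.0088,"dy":0.031,"dz":0.118,"hand":-1},{"wx":0,"wy":0,"wz":0,"dx":0.0088,"dy":0.031,"dz":0.118,"hand":-1},{"wx":0,"wy":0,"wz":0,"dx":0.0088,"dy":0.031,"dz":0.118,"hand":-1}]'
```

```text
time: 6.05
tool_pos: [0.4392, 0.2328, 0.0076]
tool_rot: [-0.0, 0.648, 0.761, -0.0]
contact_force: [0.8, -0.4, 0.8]
gripper_width: -0.003
```

```bash
python3 -m pendant '[{"wx":0,"wy":0,"wz":0,"dx":0.005,"dy":0.004,"dz":0.004,"hand":-1},{"wx":0,"wy":0,"wz":0,"dx":0.010,"dy":0.005,"dz":0.004,"hand":-1},{"wx":0,"wy":0,"wz":0,"dx":0.013,"dy":0.006,"dz":0.004,"hand":-1},{"wx":0,"wy":0,"wz":0,"dx":0.016,"dy":0.006,"dz":0.004,"hand":-1},{"wx":0,"wy":0,"wz":0,"dx":0.019,"dy":0.006,"dz":0.004,"hand":-1},{"wx":0,"wy":0,"wz":0,"dx":0.022,"dy":0.007,"dz":0.004,"hand":-1},{"wx":0,"wy":0,"wz":0,"dx":0.025,"dy":0.007,"dz":0.004,"hand":-1},{"wx":0,"wy":0,"wz":0,"dx":0.028,"dy":0.008,"dz":0.004,"hand":-1},{"wx":0,"wy":0,"wz":0,"dx":0.031,"dy":0.008,"dz":0.004,"hand":-1},{"wx":0,"wy":0,"wz":0,"dx":0.031,"dy":0.008,"dz":0.004,"hand":-1},{"wx":0,"wy":0,"wz":0,"dx":0.015,"dy":0.006,"dz":0.004,"hand":-1},{"wx":0,"wy":0,"wz":0,"dx":-0.01,"dy":-0.01,"dz":0,"hand":-1},{"wx":0,"wy":0,"wz":0,"dx":-0.015,"dy":-0.03,"dz":-0.04,"hand":-1},{"wx":0,"wy":0,"wz":0,"dx":-0.015,"dy":-0.05,"dz":-0.08,"hand":-1},{"wx":0,"wy":0,"wz":0,"dx":-0.015,"dy":-0.05,"dz":-0.1,"hand":-1},{"wx":0,"wy":0,"wz":0,"dx":-0.015,"dy":-0.05,"dz":-0.1,"hand":-1},{"wx":0,"wy":0,"wz":0,"dx":-0.015,"dy":-0.05,"dz":-0.1,"hand":-1}]'
python3 w.py pics/w3.png
```

```text
time: 7.47
tool_pos: [0.3933, 0.2104, 0.1094]
tool_rot: [0.001, 0.648, 0.762, 0.002]
contact_force: [0.6, -0.1, -1.5]
gripper_width: -0.0
wedge [0.4315 0.3003] [0.0421 0.1098] 85.9046401977539 [[0.37529999017715454, 0.2833000123500824], [0.4848000109195709, 0.2754000127315521], [0.4878000020980835, 0.3174000084400177], [0.3783000111579895, 0.32519999146461487]]
bench z 0.00010004848947217648
tcp [0.3922 0.21   0.1075] psi 99.2 7.5167
```

```bash
python3 -m pendant '[{"wx":0,"wy":0,"wz":7,"dx":0.02,"dy":-0.026,"dz":0,"hand":-1},{"wx":0,"wy":0,"wz":14,"dx":0.04,"dy":-0.026,"dz":0,"hand":-1},{"wx":0,"wy":0,"wz":21,"dx":0.06,"dy":-0.026,"dz":0.01,"hand":-1},{"wx":0,"wy":0,"wz":28,"dx":0.08,"dy":-0.026,"dz":0.02,"hand":-1},{"wx":0,"wy":0,"wz":35,"dx":0.1015,"dy":-0.026,"dz":0.03,"hand":-1},{"wx":0,"wy":0,"wz":42,"dx":0.1015,"dy":-0.026,"dz":0.04,"hand":-1},{"wx":0,"wy":0,"wz":49,"dx":0.1015,"dy":-0.026,"dz":0.04,"hand":-1},{"wx":0,"wy":0,"wz":56,"dx":0.1015,"dy":-0.026,"dz":0.04,"hand":-1},{"wx":0,"wy":0,"wz":63,"dx":0.1015,"dy":-0.026,"dz":0.04,"hand":-1},{"wx":0,"wy":0,"wz":70,"dx":0.1015,"dy":-0.026,"dz":0.04,"hand":-1},{"wx":0,"wy":0,"wz":77,"dx":0.1015,"dy":-0.026,"dz":0.04,"hand":-1},{"wx":0,"wy":0,"wz":84,"dx":0.1015,"dy":-0.026,"dz":0.04,"hand":-1},{"wx":0,"wy":0,"wz":91,"dx":0.1015,"dy":-0.026,"dz":0.04,"hand":-1},{"wx":0,"wy":0,"wz":98,"dx":0.1015,"dy":-0.026,"dz":0.04,"hand":-1},{"wx":0,"wy":0,"wz":103,"dx":0.1015,"dy":-0.026,"dz":0.04,"hand":-1},{"wx":0,"wy":0,"wz":103,"dx":0.1015,"dy":-0.026,"dz":0.04,"hand":-1},{"wx":0,"wy":0,"wz":103,"dx":0.1015,"dy":-0.026,"dz":0.04,"hand":-1}]'
python3 w.py pics/w4.png
python3 - <<'E'
from h import *
import warnings; warnings.filterwarnings("ignore")
im,d,c,P=grab("wrist"); W=cloud(d,c,P); z=W[...,2]
m=(abs(z-.084)<.004)&(W[...,0]<.62)
_,L,st,_=cv2.connectedComponentsWithStats(m.astype(np.uint8)); i=1+st[1:,4].argmax(); p=W[L==i]
print(st[i]); h=cv2.convexHull(p[:,:2].astype(np.float32))[:,0]; print(cv2.approxPolyDP(h,.004,True)[:,0].round(4).tolist())
# expected foot from pose
yaw=np.radians(9.1); o=np.array([.628,.242]); Rm=np.array([[np.cos(yaw),-np.sin(yaw)],[np.sin(yaw),np.cos(yaw)]])
for q in [(-72,80),(88,80),(-72,-80),(-78,70),(-60,68)]: print(q,(o+Rm@np.array(q)/1000).round(4))
E
```

```text
time: 8.93
tool_pos: [0.3493, 0.3054, 0.0654]
tool_rot: [0.001, 0.999, -0.032, -0.002]
contact_force: [0.8, 0.0, 1.0]
gripper_width: 0.001
wedge [0.4297 0.2993] [0.0419 0.1136] 86.62132263183594 [[0.3718000054359436, 0.2816999852657318], [0.4851999878883362, 0.2750000059604645], [0.4875999987125397, 0.31690001487731934], [0.3741999864578247, 0.32359999418258667]]
bench z 0.00023911439273827106
tcp [0.3494 0.3055 0.0658] psi -3.68 8.9833
[300 300  54  23 514]
[[0.3612000048160553, 0.3125999867916107], [0.35519999265670776, 0.29269999265670776]]
(-72, 80) [0.5443 0.3096]
(88, 80) [0.7022 0.3349]
(-72, -80) [0.5696 0.1516]
(-78, 70) [0.5399 0.2988]
(-60, 68) [0.558  0.2997]
```

View pics/w4.png

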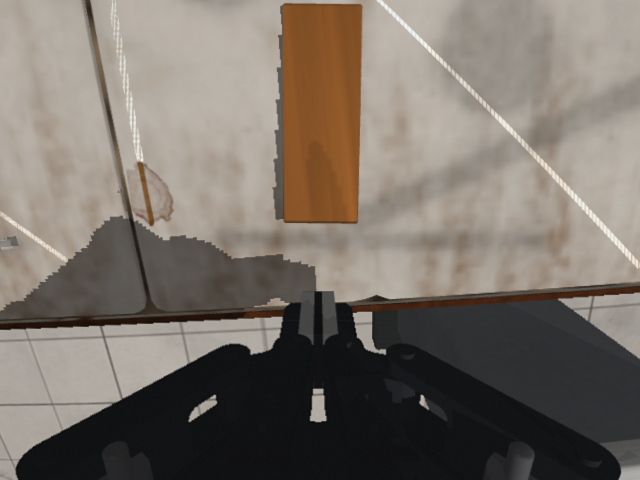

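```bash
python3 -m pendant '[{"wx":0,"wy":0,"wz":0,"dx":0,"dy":0,"dz":0.03,"hand":-1},{"wx":0,"wy":0,"wz":0,"dx":0,"dy":0,"dz":0.05,"hand":-1},{"wx":0,"wy":0,"wz":0,"dx":0,"dy":0,"dz":0.059,"hand":-1},{"wx":0,"wy":0,"wz":0,"dx":0,"dy":0,"dz":0.059,"hand":-1},{"wx":0,"wy":0,"wz":0,"dx":0,"dy":0,"dz":0.059,"hand":-1}]'
```

```text
time: 9.45
tool_pos: [0.35, 0.3058, 0.0081]
tool_rot: [0.0, 0.999, -0.033, -0.0]
contact_force: [-0.4, -0.6, 0.3]
gripper_width: 0.001
```

```bash
python3 -m pendant '[{"wx":0,"wy":0,"wz":0,"dx":0.008,"dy":0,"dz":0.002,"hand":-1},{"wx":0,"wy":0,"wz":0,"dx":0.013,"dy":0,"dz":0.002,"hand":-1},{"wx":0,"wy":0,"wz":0,"dx":0.017,"dy":0,"dz":0.002,"hand":-1},{"wx":0,"wy":0,"wz":-0.5,"dx":0.023,"dy":0.001,"dz":0.002,"hand":-1},{"wx":0,"wy":0,"wz":-1,"dx":0.029,"dy":0.0015,"dz":0.002,"hand":-1},{"wx":0,"wy":0,"wz":-2,"dx":0.035,"dy":0.002,"dz":0.002,"hand":-1},{"wx":0,"wy":0,"wz":-2.5,"dx":0.041,"dy":0.0025,"dz":0.002,"hand":-1},{"wx":0,"wy":0,"wz":-3,"dx":0.047,"dy":0.003,"dz":0.002,"hand":-1},{"wx":0,"wy":0,"wz":-4,"dx":0.053,"dy":0.0035,"dz":0.002,"hand":-1},{"wx":0,"wy":0,"wz":-4.5,"dx":0.059,"dy":0.004,"dz":0.002,"hand":-1},{"wx":0,"wy":0,"wz":-5,"dx":0.065,"dy":0.0045,"dz":0.002,"hand":-1},{"wx":0,"wy":0,"wz":-5.5,"dx":0.07,"dy":0.005,"dz":0.002,"hand":-1},{"wx":0,"wy":0,"wz":-6,"dx":0.075,"dy":0.005,"dz":0.002,"hand":-1},{"wx":0,"wy":0,"wz":-6,"dx":0.075,"dy":0.005,"dz":0.002,"hand":-1}]'
python3 w.py pics/w5.png
python3 - <<'E'
from h import *
im,d,c,P=grab("side","pics/side5.png"); W=cloud(d,c,P); x,y,z=W[...,0],W[...,1],W[...,2]
hsv=cv2.cvtColor(im,cv2.COLOR_RGB2HSV)
m=(x>.33)&(x<.56)&(y>.2)&(y<.36)&(hsv[...,1]>90)&(z<.03)
p=W[m]; r=cv2.minAreaRect(p[:,:2].astype(np.float32)); print(r,cv2.boxPoints(r).round(4).tolist(),len(p))
cv2.imwrite("pics/side5c.png",cv2.resize(im[180:330,230:390,::-1],None,fx=4,fy=4,interpolation=cv2.INTER_CUBIC))
E
```

```text
time: 10.62
tool_pos: [0.426, 0.296, 0.0065]
tool_rot: [-0.0, 1.0, 0.019, 0.001]
contact_force: [0.0, -0.2, -0.0]
gripper_width: 0.005
wedge [0.4919 0.2965] [0.1095 0.0432] 3.431079149246216 [[0.4359000027179718, 0.3147999942302704], [0.43849998712539673, 0.271699994802475], [0.5478000044822693, 0.2782000005245209], [0.545199990272522, 0.321399986743927]]
bench z 0.00023960489567396992
tcp [0.4255 0.296  0.0064] psi 2.18 10.6667
((0.48888903856277466, 0.29714423418045044), (0.04172176495194435, 0.11441254615783691), 88.96192169189453) [[0.43130001425743103, 0.27730000019073486], [0.5457000136375427, 0.275299996137619], [0.546500027179718, 0.31700000166893005], [0.43209999799728394, 0.3190000057220459]] 511
```

View pics/side5c.png

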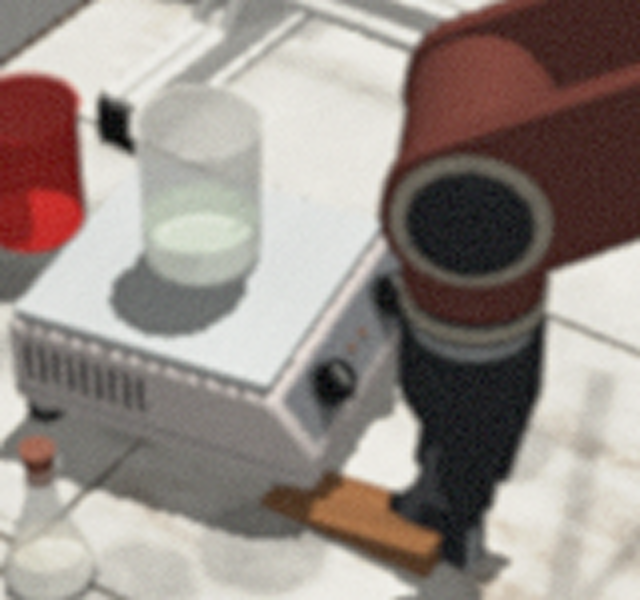

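```bash
python3 -m pendant '[{"wx":0,"wy":0,"wz":0,"dx":0.003,"dy":0,"dz":0,"hand":-1},{"wx":0,"wy":0,"wz":0,"dx":0.006,"dy":0,"dz":0,"hand":-1},{"wx":0,"wy":0,"wz":0,"dx":0.009,"dy":0,"dz":0,"hand":-1},{"wx":0,"wy":0,"wz":0,"dx":0.012,"dy":0,"dz":0,"hand":-1},{"wx":0,"wy":0,"wz":0,"dx":0.014,"dy":0,"dz":0,"hand":-1}]'; python3 -m pendant '[{"wx":0,"wy":0,"wz":0,"dx":0.001,"dy":0,"dz":0,"hand":-1},{"wx":0,"wy":0,"wz":0,"dx":0.002,"dy":0,"dz":0,"hand":-1}]';python3 -m pendant '[{"wx":0,"wy":0,"wz":0,"dx":0.001,"dy":0,"dz":0,"hand":-1},{"wx":0,"wy":0,"wz":0,"dx":0.001,"dy":0,"dz":0,"hand":-1}]'
```

```text
time: 11.13
tool_pos: [0.4391, 0.2965, 0.0063]
tool_rot: [-0.0, 1.0, 0.019, 0.0]
contact_force: [-0.5, -0.0, -1.2]
gripper_width: 0.001
time: 11.3
tool_pos: [0.4407, 0.2966, 0.0064]
tool_rot: [-0.0, 1.0, 0.019, -0.0]
contact_force: [-1.2, 1.1, 1.6]
gripper_width: -0.002
time: 11.47
tool_pos: [0.442, 0.2967, 0.0064]
tool_rot: [-0.0, 1.0, 0.019, 0.0]
contact_force: [-0.6, -0.3, 0.4]
gripper_width: 0.006
```

```bash
for i in 1 2 3; do python3 -m pendant '[{"wx":0,"wy":0,"wz":0,"dx":0.001,"dy":0,"dz":0,"hand":-1},{"wx":0,"wy":0,"wz":0,"dx":0.001,"dy":0,"dz":0,"hand":-1}]' | egrep 'pos|force'; done
```

```text
tool_pos: [0.4428, 0.2967, 0.0063]
contact_force: [-0.2, 0.0, 0.6]
tool_pos: [0.4438, 0.2967, 0.0063]
contact_force: [-0.8, -0.7, 0.3]
tool_pos: [0.4443, 0.2967, 0.0063]
contact_force: [-2.9, -1.0, 1.6]
```

```bash
for i in 1 2; do python3 -m pendant '[{"wx":0,"wy":0,"wz":0,"dx":0.001,"dy":0,"dz":0,"hand":-1},{"wx":0,"wy":0,"wz":0,"dx":0.001,"dy":0,"dz":0,"hand":-1}]' | egrep 'pos|force'; done
```

```text
tool_pos: [0.4449, 0.2968, 0.0063]
contact_force: [-5.3, 0.2, 4.8]
tool_pos: [0.4452, 0.2968, 0.0062]
contact_force: [-8.0, 0.3, 6.8]
```

```bash
python3 -m pendant '[{"wx":0,"wy":0,"wz":0,"dx":-0.005,"dy":0,"dz":0,"hand":-1},{"wx":0,"wy":0,"wz":0,"dx":-0.02,"dy":0,"dz":0,"hand":-1},{"wx":0,"wy":0,"wz":0,"dx":-0.04,"dy":0,"dz":0,"hand":-1},{"wx":0,"wy":0,"wz":0,"dx":-0.05,"dy":0,"dz":-0.03,"hand":-1},{"wx":0,"wy":0,"wz":0,"dx":-0.05,"dy":0,"dz":-0.07,"hand":-1},{"wx":0,"wy":0,"wz":0,"dx":-0.05,"dy":0,"dz":-0.11,"hand":-1},{"wx":0,"wy":0,"wz":0,"dx":-0.05,"dy":0,"dz":-0.15,"hand":-1},{"wx":0,"wy":0,"wz":0,"dx":-0.05,"dy":0,"dz":-0.15,"hand":-1},{"wx":0,"wy":0,"wz":0,"dx":-0.05,"dy":0,"dz":-0.15,"hand":-1}]'
python3 w.py pics/w6.png
cat > p.py <<'E'
from h import *
import warnings; warnings.filterwarnings("ignore")
for n in ["top","side"]:
    im,d,c,P=grab(n); W=cloud(d,c,P); x,y,z=W[...,0],W[...,1],W[...,2]
    m=(x>.45)&(x<.75)&(y>.1)&(y<.38)&(abs(z-.084)<.006)
    _,L,st,_=cv2.connectedComponentsWithStats(m.astype(np.uint8)); i=1+st[1:,4].argmax()
    p=W[L==i]; r=cv2.minAreaRect(p[:,:2].astype(np.float32)); print("plate",r)
    A=np.c_[p[:,:2]-p[:,:2].mean(0),np.ones(len(p))]; print("tilt",np.linalg.lstsq(A,p[:,2],rcond=None)[0].round(4))
E
python3 p.py
```

```text
time: 13.05
tool_pos: [0.3992, 0.296, 0.1603]
tool_rot: [-0.002, 1.0, 0.019, 0.004]
contact_force: [-0.2, 0.6, -0.6]
gripper_width: -0.003
wedge [0.5113 0.2974] [0.1085 0.0415] 2.4973347187042236 [[0.4562000036239624, 0.3156999945640564], [0.4580000042915344, 0.2743000090122223], [0.5663999915122986, 0.27900001406669617], [0.5645999908447266, 0.320499986410141]]
bench z 0.00031951604849439486
tcp [0.3976 0.2952 0.1575] psi 2.19 13.1
plate ((0.6369832754135132, 0.2418290376663208), (0.16542187333106995, 0.16748927533626556), 9.468830108642578)
tilt [ 0.0022 -0.0009  0.084 ]
plate ((0.6349189281463623, 0.24126505851745605), (0.16636642813682556, 0.16740749776363373), 10.354158401489258)
tilt [ 0.0033 -0.0053  0.0843]
```

View pics/w6.png

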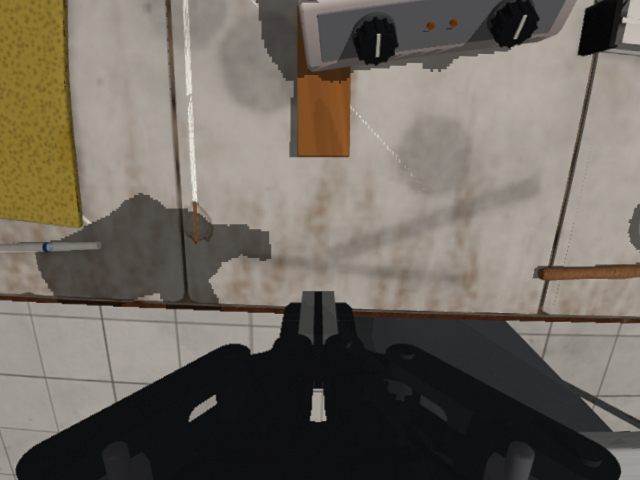

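```bash
python3 -m pendant '[{"wx":0,"wy":0,"wz":-6,"dx":0.03,"dy":0,"dz":0,"hand":-1},{"wx":0,"wy":0,"wz":-12,"dx":0.06,"dy":0,"dz":0,"hand":-1},{"wx":0,"wy":0,"wz":-18,"dx":0.09,"dy":0,"dz":0,"hand":-1},{"wx":0,"wy":0,"wz":-24,"dx":0.12,"dy":0,"dz":0,"hand":-1},{"wx":0,"wy":0,"wz":-30,"dx":0.14,"dy":0,"dz":0,"hand":-1},{"wx":0,"wy":0,"wz":-36,"dx":0.155,"dy":0,"dz":0.01,"hand":-1},{"wx":0,"wy":0,"wz":-42,"dx":0.16,"dy":0,"dz":0.03,"hand":-1},{"wx":0,"wy":0,"wz":-48,"dx":0.16,"dy":0,"dz":0.045,"hand":-1},{"wx":0,"wy":0,"wz":-48,"dx":0.16,"dy":0,"dz":0.055,"hand":-1},{"wx":0,"wy":0,"wz":-48,"dx":0.16,"dy":0,"dz":0.055,"hand":-1},{"wx":0,"wy":0,"wz":-48,"dx":0.16,"dy":0,"dz":0.055,"hand":-1}]'
```

```text
time: 14.12
tool_pos: [0.5553, 0.3006, 0.0993]
tool_rot: [-0.0, 0.906, 0.423, -0.002]
contact_force: [0.8, -0.3, -0.2]
gripper_width: -0.001
```

```bash
python3 -m pendant '[{"wx":0,"wy":0,"wz":0,"dx":0,"dy":0,"dz":0.005,"hand":-1},{"wx":0,"wy":0,"wz":0,"dx":0,"dy":0,"dz":0.01,"hand":-1},{"wx":0,"wy":0,"wz":0,"dx":0,"dy":0,"dz":0.013,"hand":-1},{"wx":0,"wy":0,"wz":0,"dx":0,"dy":0,"dz":0.013,"hand":-1}]'|egrep 'pos|force'
for i in 1 2 3; do python3 -m pendant '[{"wx":0,"wy":0,"wz":0,"dx":0,"dy":0,"dz":0.001,"hand":-1},{"wx":0,"wy":0,"wz":0,"dx":0,"dy":0,"dz":0.001,"hand":-1}]' | egrep 'pos|force'; done
```

```text
tool_pos: [0.5562, 0.301, 0.0878]
contact_force: [-0.1, -0.5, -0.8]
tool_pos: [0.5567, 0.3011, 0.0875]
contact_force: [-0.2, 0.8, 0.1]
tool_pos: [0.5567, 0.3011, 0.0864]
contact_force: [-0.5, -0.3, 0.5]
tool_pos: [0.5566, 0.301, 0.0852]
contact_force: [-0.4, 0.3, 0.0]
```

```bash
for i in 1 2 3; do python3 -m pendant '[{"wx":0,"wy":0,"wz":0,"dx":0,"dy":0,"dz":0.001,"hand":-1},{"wx":0,"wy":0,"wz":0,"dx":0,"dy":0,"dz":0.001,"hand":-1}]' | egrep 'pos|force'; done
```

```text
tool_pos: [0.5566, 0.301, 0.0841]
contact_force: [0.3, 0.0, 0.4]
tool_pos: [0.5567, 0.3011, 0.0839]
contact_force: [-1.5, -1.1, 3.2]
tool_pos: [0.5567, 0.3011, 0.0838]
contact_force: [-3.9, -2.4, 8.3]
```

```bash
python3 -m pendant '[{"wx":0,"wy":0,"wz":0,"dx":0,"dy":0,"dz":0.0004,"hand":-1},{"wx":0,"wy":0,"wz":0,"dx":0,"dy":0,"dz":0.0004,"hand":-1},{"wx":0,"wy":0,"wz":0,"dx":0,"dy":0,"dz":0.0004,"hand":-1},{"wx":0,"wy":0,"wz":0,"dx":0,"dy":0,"dz":0.0004,"hand":-1}]'; python3 p.py; python3 -m pendant '[{"wx":0,"wy":0,"wz":0,"dx":0,"dy":0,"dz":0,"hand":-1},{"wx":0,"wy":0,"wz":0,"dx":0,"dy":0,"dz":0,"hand":-1},{"wx":0,"wy":0,"wz":0,"dx":0,"dy":0,"dz":0,"hand":-1},{"wx":0,"wy":0,"wz":0,"dx":0,"dy":0,"dz":0,"hand":-1}]'
```

```text
time: 15.78
tool_pos: [0.5567, 0.3011, 0.0838]
tool_rot: [0.0, 0.906, 0.424, -0.0]
contact_force: [-4.5, -3.2, 9.2]
gripper_width: 0.002
plate ((0.6377295255661011, 0.24027907848358154), (0.16747376322746277, 0.16204294562339783), 10.978941917419434)
tilt [ 0.0012 -0.0004  0.0841]
plate ((0.6347051858901978, 0.24267417192459106), (0.16712740063667297, 0.16952557861804962), 10.061929702758789)
tilt [ 0.0056 -0.005   0.0842]
time: 16.22
tool_pos: [0.5567, 0.3011, 0.0837]
tool_rot: [0.0, 0.906, 0.424, -0.0]
contact_force: [-4.8, -3.1, 8.9]
gripper_width: -0.001
```

Pressed at about 9 N for about 1 s with the stirrer level. I'll let go straight up, then retract.

```bash
python3 -m pendant '[{"wx":0,"wy":0,"wz":0,"dx":0,"dy":0,"dz":-0.002,"hand":-1},{"wx":0,"wy":0,"wz":0,"dx":0,"dy":0,"dz":-0.006,"hand":-1},{"wx":0,"wy":0,"wz":0,"dx":0,"dy":0,"dz":-0.02,"hand":-1},{"wx":0,"wy":0,"wz":0,"dx":0,"dy":0,"dz":-0.05,"hand":-1},{"wx":0,"wy":0,"wz":0,"dx":-0.03,"dy":-0.02,"dz":-0.08,"hand":-1},{"wx":0,"wy":0,"wz":0,"dx":-0.06,"dy":-0.05,"dz":-0.09,"hand":-1},{"wx":0,"wy":0,"wz":0,"dx":-0.09,"dy":-0.08,"dz":-0.09,"hand":-1},{"wx":0,"wy":0,"wz":0,"dx":-0.1,"dy":-0.1,"dz":-0.09,"hand":-1},{"wx":0,"wy":0,"wz":0,"dx":-0.1,"dy":-0.1,"dz":-0.09,"hand":-1},{"wx":0,"wy":0,"wz":0,"dx":-0.1,"dy":-0.1,"dz":-0.09,"hand":-1}]'
python3 w.py pics/w7.png; python3 p.py
python3 - <<'E'
from h import *
grab("side","pics/side7.png"); print([(x["position"],x["score"]) for x in finder.look_for("side","beaker")[:2]])
E
```

```text
time: 17.05
tool_pos: [0.4151, 0.2885, 0.1729]
tool_rot: [0.0, 0.905, 0.425, 0.001]
contact_force: [-0.1, -0.1, -0.2]
gripper_width: 0.001
wedge [0.512  0.2957] [0.1105 0.0449] 1.990310788154602 [[0.4560000002384186, 0.31630000472068787], [0.4575999975204468, 0.27140000462532043], [0.5680000185966492, 0.2752000093460083], [0.5665000081062317, 0.32010000944137573]]
bench z 0.00022471284099956357
tcp [0.4161 0.2885 0.1729] psi 50.24 17.1
plate ((0.6376323699951172, 0.242595374584198), (0.1630261391401291, 0.16789871454238892), 9.73310375213623)
tilt [ 0.0015 -0.0004  0.0839]
plate ((0.6358777284622192, 0.24368590116500854), (0.16529925167560577, 0.17127230763435364), 8.921399116516113)
tilt [ 0.0037 -0.0067  0.0842]
[([0.809, 0.2022, 0.0635], 0.88), ([0.6351, 0.2453, 0.1468], 0.67)]
```

View pics/side7.png

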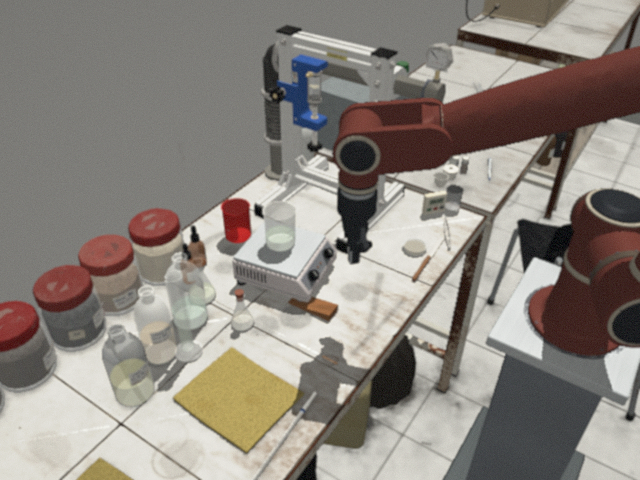

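The side view shows the wedge under the stirrer's front left corner (about 315,305). The beaker is upright on the plate (280,228), the other things are in place, and the gripper is clear.

```bash
python3 -c "
from plant import job; print(job.job_done())"
```

```text
the job is handed in; nothing more can be done
None
```

The wedge is now under the stirrer's bare front left foot, and the corner held firm when pressed. I handed the job in at about 17 s of the 61 s allowed; it reports no verdict.

- **Wedge:** I lined it up with two pushes on its side and then pushed its heel until the force rose to about 8 N. By my estimate the foot sits about 28 mm towards the thin end and 2 to 3 mm off the wedge's centre line. I worked this out from the stirrer's position, since the foot itself could not be seen. The first side push slid the wedge across but barely turned it, so the second one corrected its heading.
- **Press test:** I pressed the top plate beside the press spot with about 9 N for about 1 s. The tool also read about 5.5 N sideways during the press, but nothing shifted.
- **Last checks:** The stirrer's measured position agrees with the start to about 1–2 mm, which is the measurement noise. The two cameras put its tilt at 0.002 and 0.008 rad, both under the 0.014 limit. The beaker is upright on its plate, the other things look to be in place, and the gripper is clear of everything.
- **One disagreement:** In the last look the finder ranked the red beaker look-alike first and the real beaker second. The real one was where it had been at the start.

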